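# Pack two fidget toys under the lift-over tray

### The job

Put the beech cube and the gear puzzle away in the white tidy box: take its top tray by the wooden bar and swing it up and over to the side until it rests fully open, set the cube in the smaller of the two bays underneath and the gear puzzle flat, gears up, in the larger one, then swing the tray back and lower it until it sits on the box as before. Do not drop the toys or let the tray fall either way, keep the two things in the tray inside it, and leave the other things on the stand where they are.

Things in the scene. Friction and masses are not known exactly. Their poses are not given: they have to be found in the camera images.
- tray_swing (a joint): tray's swing on its arms, rad: 0 = down on the box, 2.19 = end stop, open on the box's -y side. The tray stays level, each point moving on a 120 mm arc in box y-z: from closed, dy = 120*(cos(0.340+q)-cos 0.340), dz = 120*(sin(0.340+q)-sin 0.340) mm, so it rises first (80 mm at most), ends 212 mm to -y, 29 mm up. No spring: it falls shut below q = 1.1, open above 1.4; about 6 N moves it.
- tray_grip (a point): centre of the beech bar over the middle of the tray, 126 mm above the table when closed; axes as the box's. Bar 116 mm long (x), 12 thick (y), 22 high (z), on a 12 mm post 52 mm each side of its centre. White tray 290 x 170 x 33 mm, about 0.4 kg; its underside is 60 mm and its floor 55 mm below this point.
- small_bay (a point): centre of the floor (6 mm above the table) of the smaller bay, at the end of the box nearer the robot: 122 mm (x) by 158 mm (y), axes as the box's. Hidden under the tray while that is closed.
- large_bay (a point): centre of the floor (6 mm above the table) of the larger bay, at the far end of the box: 150 mm (x) by 158 mm (y), axes as the box's; 142 mm in box x from the centre of the small bay
- box: white melamine tidy box, fixed; 290 mm long (x, roughly away from the robot), 170 mm wide (y), walls 6 mm thick and 65 mm high, z up; a 6 mm divider, 53 mm high, parts it into two bays; the tray covers it when closed. Origin on the table under its centre.
- cube_mid (a point): centre of the worry cube: plain beech, 40 mm cube with a dark round dimple on top and front, about 50 g. Axes along its edges, within 0.5 rad of the world's. Starts on the middle step of the stand, in one of three places side by side (centres about 110 mm apart).
- puzzle_mid (a point): centre of the gear puzzle, 17 mm above its underside: a green plastic slab 70 mm (x) by 50 mm (y) by 24 mm thick with two flat gears on top (34 mm high in all), z up through the gears, about 90 g. x within 0.5 rad of the world's x. Starts on the middle step of the stand, in another of the three places.
- stand: white melamine stand, fixed, 255 mm deep (x) and 340 mm wide (y), three steps each 85 mm deep, 35, 70 and 105 mm high, the lowest nearest the robot (-x); origin on the table under its centre
- bead: bystander: clear glass bead, 34 mm across, 26 mm high, in the third place on the middle step; origin at its underside
- ball: bystander: orange nubby silicone ball, about 55 mm across, on the lowest step; origin at its underside
- top: bystander: beech spinning top, 30 mm across, 34 mm high, on the lowest step; origin at its underside
- spinner: bystander: black three-lobed fidget spinner, about 80 mm across, 11 mm thick, on the highest step; origin at its underside
- stone: bystander lying in the tray at its far end: round marble worry stone 40 mm across, 15 mm high; origin at its underside
- slider_puzzle: bystander lying in the tray at its near end: white plastic block 45 x 30 x 14 mm; origin at its underside
Things that resemble listed ones, but are neither listed nor needed, are in the scene too. Of the things shaped like the part that bears puzzle_mid, the green one is meant.

How it is judged:
On the way, in this order (a step that is already met when the one before it is completed fails the run):
1. the tray is swung over and fully open (value of joint tray_swing above 2.09 rad), for 0.2 s.
2. with the tray still open, the cube lies in the small bay and the puzzle flat in the large bay, both let go and at rest (x of cube_mid in the frame of small_bay between -0.05 and 0.05 m and y of cube_mid in the frame of small_bay between -0.07 and 0.07 m and z of cube_mid in the frame of small_bay below 0.03 m and x of puzzle_mid in the frame of large_bay between -0.055 and 0.055 m and y of puzzle_mid in the frame of large_bay between -0.065 and 0.065 m and z of puzzle_mid in the frame of large_bay below 0.027 m and angle between puzzle_mid's own z axis and vertical below 0.2 rad and linear speed of each of cube, puzzle below 0.03 m/s and contact force between the fingers and cube below 0.1 N and contact force between the fingers and puzzle below 0.1 N and value of joint tray_swing above 2 rad), for 0.2 s.
At the end, for the whole second after the job is handed in: The tray is down on the box (swing under 0.06 rad); the cube's centre is inside the small bay and under 30 mm above its floor; the puzzle's centre is inside the large bay, under 27 mm above its floor, gears up within 0.2 rad; both at rest (x of cube_mid in the frame of small_bay between -0.05 and 0.05 m and y of cube_mid in the frame of small_bay between -0.07 and 0.07 m and z of cube_mid in the frame of small_bay below 0.03 m and x of puzzle_mid in the frame of large_bay between -0.055 and 0.055 m and y of puzzle_mid in the frame of large_bay between -0.065 and 0.065 m and z of puzzle_mid in the frame of large_bay below 0.027 m and angle between puzzle_mid's own z axis and vertical below 0.2 rad and linear speed of each of cube, puzzle below 0.03 m/s and value of joint tray_swing below 0.06 rad); the robot touches nothing.
It fails at once if a toy is dropped (falls free faster than 0.9 m/s) ((linear speed of cube above 0.9 m/s and contact force between the fingers and cube below 0.05 N) or (linear speed of puzzle above 0.9 m/s and contact force between the fingers and puzzle below 0.05 N)).
It fails at once if the tray falls, shut or open (swings faster than 4 rad/s) (velocity of joint tray_swing above 4 rad/s or velocity of joint tray_swing below -4 rad/s).
It fails at once if a thing leaves the tray (distance between any of stone, slider_puzzle and tray_grip above 0.17 m).
It fails at once if a bystander on the stand is shifted more than 30 mm (distance of any of ball, top, bead, spinner from where it was at the start of the episode above 0.03 m).
It also fails if it takes over 72 s, if anything falls off the work surface, if the arm or the gripper's body presses on something with over 40 N, if the wrist force passes 120 N, or if a joint passes its speed limit or range.

### The arm

A 7-joint arm with a two-finger parallel gripper is mounted at the origin on the work surface. World frame = base frame: x ahead of the robot, y to its left, z up, the work surface at z = 0. Lengths are in m, angles in rad, forces in N, time in s.
With the tool pointing down it reaches from about 0.35 to 0.9 m from the base axis. Payload 7.2 kg.
Tool frame: the origin (TCP) lies on the centre line of the jaws, within the pads' length; the fingertips stand 22 mm ahead of it and the grasp point (between the pads) lies 3 mm ahead of it; z points along the fingers, y is the direction in which the jaws open and shut (so a half turn about z gives the same grasp; the last joint's range is limited). The gripper opens to 85 mm and grips with 20 to 120 N. Pads are 22 mm wide; open, the fingers measure 114 mm over their backs; the gripper's body (76 mm by 85 mm) begins 54 mm behind the grasp point. The pads swing forward as they close: fully open they stand 13 mm farther back than shut.
Start: joints at [1.153, 0.411, -0.013, 1.596, 0.006, 1.134, -0.082], TCP at [0.214, -0.587, 0.253] pointing down, gripper open.
Joint ranges: [-2.95, 2.95], [-0.29, 1.99], [-1.47, 1.44], [0.14, 2.54], [-1.03, 4.17], [0.13, 1.85], [-2.86, 2.86]. Speed limits (rad/s): [2.39, 2.39, 3.01, 3.01, 3.14, 3.14, 3.14].

### API

Orientations are given as a 3x3 rotation matrix whose columns are the frame's x, y, z axes.
In Python, from plant import * gives the robot as it stands. The module is installed in compiled form; this text tells all that it offers.
- The arm moves only by the tool play_rows, never from a script. Its argument "targets" is a list of rows, each a list of 3 entries, a list of its own where there are three numbers: the turn, a rotation vector about the tool's x, y, z in degrees, then the shift along the tool's x, y, z in mm, then the gripper command: -1 is fully open, 1 is shut, values between are in proportion. A call has 1 to 10 rows; each row shifts and turns the commanded pose from where the row before left it, along the tool's axes as they then stand; what a row does not reach is not made up. A row lasts 1/12 s, in which the tool goes at most 41.7 mm and 7.16 degrees, less where a joint would pass 70% of its speed; a pose out of reach is approached as far as the arm can. A call with a gripper value outside its range is refused whole. The fingers move at their own pace and stop on an object; the grip force is fixed at half the most. Time passes only in rows, so rows that do not move let the fingers close. It gives the time, the measured TCP pose, the force and the opening at its end, in the units of the state.
- state(): the state, without advancing time (a new reading comes with each control period).
- get_image(name): name is "scene" or "top" or "wrist"; returns a dict with "image" (420x560x3 uint8, red, green, blue), "z_map" (420x560 float32, m along the optical axis (not along the pixel's ray), 0 where there is no reading), "fx", "fy", "cx", "cy" (pixels), "k1" (the pictures are not rectified: a ray, as slopes to the right and down, at radius r is drawn at 1 + k1 r^2 times it, then the intrinsics apply), "rvec" (rotation vector, rad) and "tvec" (3), from world to camera coordinates, as OpenCV has them; the wrist camera has in their place "mount" (4x4, takes a point from camera to tool coordinates, whose origin is the TCP and whose axes are the flange's). Camera axes: x right, y down, z forward; pixel columns grow to the right and rows downward; lengths in m; the calibration is good to about 2 mm. A picture is of the moment at which its call begins: read the wrist's pose just before it.
- sign_off(): hands the job in, once; it reports no verdict.
Trained networks look in the newest picture that a camera, given by its name, has taken for a name from the list of things; names that differ only in an ending like _2 or _b are one class to them, and where a whole thing is asked for, a point or a joint stands for the part that bears it (a point fixed in the world has none). Each returns a list of dicts, best first, with "p" (0 to 1); they miss things now and then, are a little off and sometimes report something else, mostly with a low value. They report only what shows in the picture. A call takes as long as a camera call. They do not tell look-alikes from the thing itself.
- boxes_of(name, camera): "centre" ([x, y, z] in m, in world coordinates, good to about 4 mm: the middle of the surface that is visible of it).
- cut_out(name, camera): "pixels" (420x560 bool, what is visible of it).
- spot_point(name, camera): "centre" ([x, y, z] in m, in world coordinates, good to about 4 mm: a listed point, or the origin of a listed thing).
The state is a dict: "time": time; "joint_pos": joint angles; "qvel": joint speeds; "tau": joint torques, N m; "tool_pos": TCP position; "orientation": TCP orientation; "force": force on the tool from outside, world axes, zero at the start; "moment": the same for the moment, N m; "finger_gap": finger opening in m.
Only numpy, scipy, OpenCV 4.12 (cv2) and the standard library are available. Lean on these libraries where they do the work, as an engineer would, in place of code of your own. Each camera call takes 0.05 s, during which the arm holds its last target.

## Working session

There is one attempt and no reset: what is moved stays moved. The work goes in short steps, Python scripts to look and compute and a tool call to move; the robot and the scene stay as the last step left them, time stands still between calls to the robot, and variables do not carry over. Pictures are saved under pics/ and viewed, and the job is handed in when it is done.

Besides the shell and the picture viewer there is one more tool, called as a command line: name --argument value ..., lists and objects as JSON in quotes. play_rows: Moves the arm, as the interface text tells. Its arguments: {"type":"object","properties":{"targets":{"type":"array"}},"required":["targets"]}

```bash
ls; mkdir -p pics
cat > h.py <<'E'
from plant import *
import numpy as np, cv2
def save(im,n): cv2.imwrite('pics/'+n+'.png',cv2.cvtColor(im['image'],cv2.COLOR_RGB2BGR))
def cam_pose(im,st=None):
    if 'mount' in im:
        M=np.array(im['mount']);R=np.array(st['orientation']);t=np.array(st['tool_pos'])
        return R@M[:3,:3], R@M[:3,3]+t
    R,_=cv2.Rodrigues(np.array(im['rvec'],float)); return R.T, -R.T@np.array(im['tvec'],float).ravel()
def cloud(im,st=None):
    h,w=im['z_map'].shape
    u,v=np.meshgrid(np.arange(w),np.arange(h))
    K=np.array([[im['fx'],0,im['cx']],[0,im['fy'],im['cy']],[0,0,1.]])
    p=cv2.undistortPoints(np.stack([u,v],-1).reshape(-1,1,2).astype(float),K,np.array([im['k1'],0,0,0,0.])).reshape(h,w,2)
    z=im['z_map'][...,None]
    R,t=cam_pose(im,st)
    W=np.concatenate([p*z,z],-1)@R.T+t
    W[im['z_map']<=0]=np.nan
    return W
E
python3 - <<'E'
from h import *
s=state();print({k:np.round(v,3).tolist() for k,v in s.items()})
for c in ['scene','top']:
    im=get_image(c);save(im,c+'0');np.save(c+'0',cloud(im))
    print(c,im['k1'],cam_pose(im)[1])
    for n in ['tray_grip','box','cube_mid','puzzle_mid','stand','bead','ball','top','spinner','stone','slider_puzzle','small_bay','large_bay']:
        print(n,[(round(d['p'],2),np.round(d['centre'],3).tolist()) for d in spot_point(n,c)][:4])
E
```

```text
pics
{'time': 0.0, 'joint_pos': [1.153, 0.412, -0.013, 1.597, 0.006, 1.134, -0.082], 'qvel': [0.0, -0.0, 0.0, -0.0, -0.0, -0.001, -0.0], 'tau': [-0.0, -60.063, 0.682, -29.941, 0.014, 0.011, 0.0], 'tool_pos': [0.214, -0.587, 0.252], 'orientation': [[0.939, 0.343, -0.001], [0.343, -0.939, 0.001], [-0.0, -0.002, -1.0]], 'force': [0.455, -0.394, 0.36], 'moment': [0.002, -0.009, -0.029], 'finger_gap': 0.085}
scene -0.08566880519801012 [ 0.95749616 -0.21878722  0.80789796]
tray_grip [(0.85, [0.529, -0.132, 0.127])]
box [(0.88, [0.534, -0.13, -0.004])]
cube_mid [(0.8, [0.507, 0.158, 0.093])]
puzzle_mid [(0.95, [0.475, 0.366, 0.088]), (0.88, [0.282, 0.475, 0.019]), (0.68, [0.486, 0.533, 0.02])]
stand [(0.83, [0.49, 0.261, 0.005])]
bead [(0.7, [0.561, 0.329, 0.103]), (0.68, [0.494, 0.258, 0.072]), (0.48, [0.533, -0.132, -0.003])]
ball [(0.57, [0.384, 0.338, 0.038])]
top [(0.53, [0.413, 0.179, 0.036])]
spinner [(0.95, [0.563, 0.325, 0.102])]
stone [(0.78, [0.636, -0.099, 0.073])]
slider_puzzle [(0.74, [0.432, -0.137, 0.071])]
small_bay []
large_bay []
top -0.07455768905481484 [0.2858148  0.13956887 1.16059319]
tray_grip []
box [(0.68, [0.527, -0.134, -0.002])]
cube_mid [(0.74, [0.507, 0.152, 0.087])]
puzzle_mid [(0.95, [0.49, 0.53, 0.02]), (0.86, [0.478, 0.362, 0.091]), (0.65, [0.282, 0.476, 0.016])]
stand [(0.85, [0.492, 0.258, 0.0])]
bead [(0.45, [0.488, 0.262, 0.067])]
ball [(0.53, [0.393, 0.332, 0.036]), (0.17, [0.562, 0.325, 0.106])]
top [(0.66, [0.563, 0.324, 0.103]), (0.57, [0.421, 0.18, 0.034])]
spinner [(0.6, [0.564, 0.325, 0.104])]
stone [(0.43, [0.634, -0.097, 0.072])]
slider_puzzle [(0.5, [0.433, -0.137, 0.068])]
small_bay []
large_bay []
```

View pics/scene0.png

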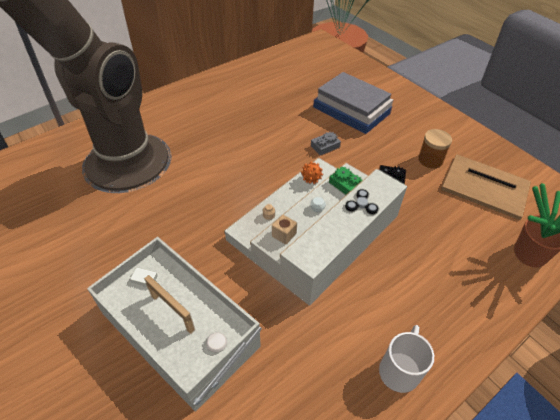

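View pics/top0.png

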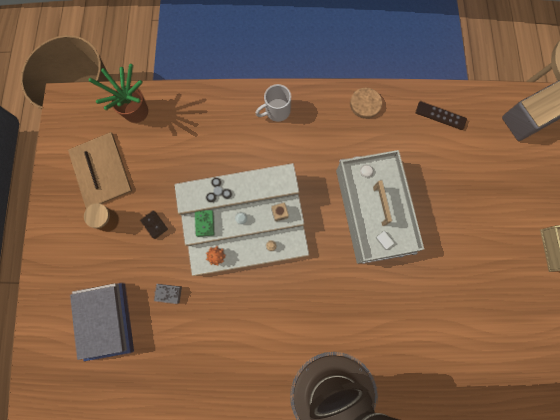

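```bash
cat > m.py <<'E'
from h import *
for c in ['scene','top']:
    W=np.load(c+'0.npy')
    def sel(ctr,r,z0,z1):
        m=(np.hypot(W[...,0]-ctr[0],W[...,1]-ctr[1])<r)&(W[...,2]>z0)&(W[...,2]<z1)
        P=W[m];(a,b,ang)=cv2.minAreaRect((P[:,:2]*1000).astype(np.float32))
        d=np.linalg.svd(P[:,:2]-P[:,:2].mean(0),full_matrices=False)[2][0]
        return len(P),np.round(P.mean(0),4),'z99',round(np.percentile(P[:,2],95),4),'rect',np.round(a,1),np.round(b,1),round(ang,1),'pca',round(float(np.degrees(np.arctan(d[1]/d[0]))),1)
    print(c)
    print('bar',sel((.53,-.132),.09,.122,.15))
    print('box rim',sel((.53,-.132),.19,.088,.108))
    print('cube',sel((.507,.155),.04,.104,.118))
    print('puz',sel((.477,.364),.06,.085,.112), 'gears',sel((.477,.364),.06,.099,.112))
    print('ball',sel((.388,.335),.045,.05,.12))
    print('bead',sel((.49,.26),.03,.08,.12))
    print('step3',sel((.49,.26),.25,.1,.112))
E
python3 m.py
```

```text
scene
bar (529, array([ 0.5342, -0.1304,  0.1352]), 'z99', np.float64(0.139), 'rect', array([ 529.7, -130.1]), array([117.1,  13.5]), 11.3, 'pca', 11.1)
box rim (2263, array([ 0.5388, -0.1262,  0.0972]), 'z99', np.float64(0.1017), 'rect', array([ 530.7, -129.6]), array([298.1, 172.1]), 10.6, 'pca', 11.0)
cube (321, array([0.5092, 0.1509, 0.1111]), 'z99', np.float64(0.1137), 'rect', array([507.8, 152.1]), array([40.7, 41.3]), 13.4, 'pca', 89.0)
puz (689, array([0.4906, 0.3609, 0.1011]), 'z99', np.float64(0.1072), 'rect', array([488.9, 374.2]), array([88.5, 96.1]), 84.3, 'pca', 25.0) gears (446, array([0.4954, 0.3682, 0.105 ]), 'z99', np.float64(0.1074), 'rect', array([493.6, 376.8]), array([83.2, 89.6]), 75.1, 'pca', 16.1)
ball (348, array([0.3962, 0.3251, 0.0739]), 'z99', np.float64(0.0871), 'rect', array([396.5, 334.2]), array([66.9, 48. ]), 46.1, 'pca', 40.1)
bead (169, array([0.4962, 0.256 , 0.0924]), 'z99', np.float64(0.0981), 'rect', array([495.5, 258.1]), array([32.8, 26.7]), 58.4, 'pca', 48.4)
step3 (5161, array([0.5709, 0.2518, 0.1065]), 'z99', np.float64(0.1094), 'rect', arr
[... 518 characters left out ...]
rray([0.4918, 0.3637, 0.1008]), 'z99', np.float64(0.1083), 'rect', array([490.1, 373.1]), array([85.2, 95.2]), 85.6, 'pca', 13.4) gears (398, array([0.4986, 0.367 , 0.1051]), 'z99', np.float64(0.1089), 'rect', array([495. , 375.5]), array([81.3, 88.6]), 78.3, 'pca', 12.4)
ball (252, array([0.3895, 0.3291, 0.078 ]), 'z99', np.float64(0.0876), 'rect', array([390.6, 331.1]), array([52.7, 48.9]), 17.7, 'pca', 8.9)
bead (115, array([0.4928, 0.2601, 0.0941]), 'z99', np.float64(0.1), 'rect', array([493.7, 260.5]), array([30.5, 31.7]), 45.4, 'pca', -52.8)
step3 (3721, array([0.5671, 0.2687, 0.1059]), 'z99', np.float64(0.1097), 'rect', array([543.7, 267.9]), array([154.3, 340. ]), 11.5, 'pca', -78.9)
```

play_rows --targets '[[[0,0,4.5],[0,0,0],-1],[[0,0,4.5],[0,0,0],-1],[[0,0,0],[24,-23,0],-1],[[0,0,0],[24,-23,0],-1],[[0,0,0],[24,-23,0],-1],[[0,0,0],[24,-23,0],-1],[[0,0,0],[24,-23,0],-1],[[0,0,0],[24,-23,0],-1],[[0,0,0],[24,-23,0],-1],[[0,0,0],[24,-23,0],-1]]'

```text
time: 2.23
tool_pos: [0.3681, -0.3684, 0.2536]
orientation: [[0.982, 0.191, 0.0], [0.191, -0.982, -0.0], [0.0, 0.001, -1.0]]
force: [0.7, 0.2, -1.0]
finger_gap: 0.0857
```

```bash
cat > t.py <<'E'
from h import *
import sys
def goto(p,yaw=None):
    s=state();R=np.array(s['orientation']);d=R.T@(np.array(p)-s['tool_pos'])*1000
    y=np.degrees(np.arctan2(R[1,0],R[0,0]))
    tilt=np.degrees(np.arccos(-R[2,2]))
    print('t',round(s['time'],2),'pos',np.round(s['tool_pos'],4),'yaw',round(y,2),'tilt',round(tilt,2),'delta tool mm',np.round(d,1),'tz turn',None if yaw is None else round(y-yaw,2),'gap',round(s['finger_gap'],4),'F',np.round(s['force'],1),'j7',round(s['joint_pos'][6],2))
    if yaw is not None:
        c,sn=np.cos(np.radians(yaw)),np.sin(np.radians(yaw));w=np.array(p)-s['tool_pos']
        print(' after turn: delta',np.round([1000*(c*w[0]+sn*w[1]),1000*(sn*w[0]-c*w[1]),-1000*w[2]],1))
if __name__=='__main__':
    a=[float(x) for x in sys.argv[1:]]
    goto(a[:3],a[3] if len(a)>3 else None)
E
python3 t.py .531 -.130 .129 11.1
```

```text
t 2.23 pos [ 0.3681 -0.3684  0.2536] yaw 11.03 tilt 0.04 delta tool mm [ 205.5 -202.9  124.5] tz turn -0.07 gap 0.0857 F [ 0.7  0.2 -1. ] j7 -0.71
 after turn: delta [ 205.8 -202.6  124.6]
```

play_rows --targets '[[[0,0,0],[25,-25,6],-1],[[0,0,0],[25,-25,6],-1],[[0,0,0],[25,-25,6],-1],[[0,0,0],[25,-25,6],-1],[[0,0,0],[25,-25,6],-1],[[0,0,0],[25,-25,6],-1],[[0,0,0],[25,-25,6],-1],[[0,0,0],[20,-18,6],-1],[[0,0,0],[11,-10,6],-1],[[0,0,0],[0,0,0],-1]]'

```text
time: 3.07
tool_pos: [0.5322, -0.1268, 0.1983]
orientation: [[0.98, 0.197, -0.0], [0.197, -0.98, 0.002], [0.0, -0.002, -1.0]]
force: [-1.0, 0.4, -0.4]
finger_gap: 0.0851
```

```bash
cat > w.py <<'E'
from h import *
from m import *
E
python3 t.py .531 -.130 .129 11.1
python3 - <<'E'
from h import *
s=state();im=get_image('wrist');save(im,'w1');W=cloud(im,s)
m=(W[...,2]>.118)&(W[...,2]<.15)&(np.hypot(W[...,0]-.531,W[...,1]+.13)<.075)
P=W[m];print(len(P),P.mean(0),cv2.minAreaRect((P[:,:2]*1000).astype(np.float32)),np.percentile(P[:,2],[5,50,95]))
E
```

```text
t 3.07 pos [ 0.5322 -0.1268  0.1983] yaw 11.37 tilt 0.12 delta tool mm [-1.8  3.1 69.3] tz turn 0.27 gap 0.0851 F [-1.   0.4 -0.4] j7 -1.32
 after turn: delta [-1.8  2.9 69.3]
2864 [ 0.53808039 -0.12840489  0.13759976] ((531.4492797851562, -129.71981811523438), (115.84862518310547, 12.013986587524414), 10.731996536254883) [0.13619395 0.13791484 0.13898024]
```

View pics/w1.png

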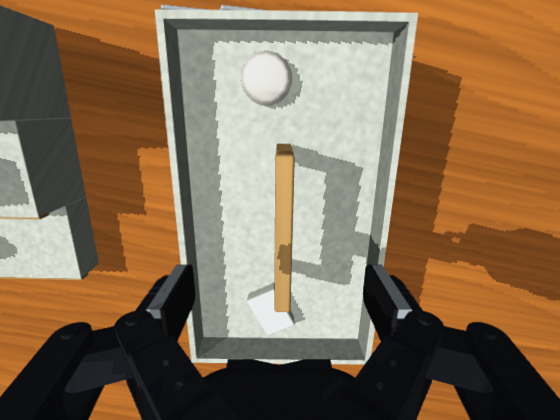

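play_rows --targets '[[[0,0,0.3],[-1.5,3,14],-1],[[0,0,0],[0,0,14],-1],[[0,0,0],[0,0,14],-1],[[0,0,0],[0,0,14],-1],[[0,0,0],[0,0,13],-1],[[0,0,0],[0,0,0],1],[[0,0,0],[0,0,0],1],[[0,0,0],[0,0,0],1],[[0,0,0],[0,0,0],1],[[0,0,0],[0,0,0],1]]'

```text
time: 3.95
tool_pos: [0.5302, -0.1347, 0.1313]
orientation: [[0.983, 0.186, 0.002], [0.186, -0.983, -0.001], [0.001, 0.001, -1.0]]
force: [0.2, -1.4, -0.4]
finger_gap: 0.0254
```

```bash
python3 t.py .531 -.130 .129 11.0
```

```text
t 3.95 pos [ 0.5302 -0.1347  0.1313] yaw 10.72 tilt 0.09 delta tool mm [ 1.6 -4.5  2.3] tz turn -0.28 gap 0.0254 F [ 0.2 -1.4 -0.4] j7 -1.35
 after turn: delta [ 1.7 -4.5  2.3]
```

play_rows --targets '[[[0,0,0],[1,-4,2],1],[[0,0,0],[0,0,0],1],[[0,0,0],[0,0,0],1],[[0,0,0],[0,0,0],1],[[0,0,0],[0,0,0],1],[[0,0,0],[0,0,0],1]]'

```text
time: 4.45
tool_pos: [0.5303, -0.1302, 0.1293]
orientation: [[0.982, 0.186, 0.001], [0.186, -0.982, -0.001], [0.001, 0.001, -1.0]]
force: [-2.1, -0.7, 7.9]
finger_gap: 0.0112
```

```bash
python3 t.py .531 -.130 .129 11.0; python3 t.py .531 -.130 .129 11.0;python3 - <<'E'
from h import *
s=state();im=get_image('wrist');save(im,'w2')
E
python3 t.py .531 -.130 .129 11.0
```

```text
t 4.45 pos [ 0.5303 -0.1302  0.1293] yaw 10.75 tilt 0.07 delta tool mm [ 0.7 -0.   0.3] tz turn -0.25 gap 0.0112 F [-2.1 -0.7  7.9] j7 -1.36
 after turn: delta [ 0.7 -0.   0.3]
t 4.45 pos [ 0.5303 -0.1302  0.1293] yaw 10.75 tilt 0.07 delta tool mm [ 0.7 -0.   0.3] tz turn -0.25 gap 0.0112 F [-2.1 -0.7  7.9] j7 -1.36
 after turn: delta [ 0.7 -0.   0.3]
t 4.5 pos [ 0.5303 -0.1302  0.1293] yaw 10.74 tilt 0.07 delta tool mm [ 0.7 -0.1  0.3] tz turn -0.26 gap 0.011 F [-1.8 -1.   6.9] j7 -1.36
 after turn: delta [ 0.7 -0.1  0.3]
```

View pics/w2.png

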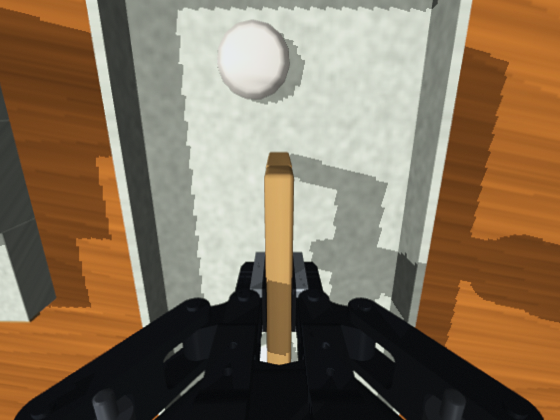

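Run:
```python
import numpy as np
q=np.linspace(0,2.2,30);q=np.concatenate([[0,.03],np.linspace(.1,2.12,26),[2.17,2.2]])
y=120*np.cos(.34+q);z=120*np.sin(.34+q)
Y=np.round(-(y-y[0]),0);Z=np.round(-(z-z[0]),0)
for i in range(1,len(q)):print(i,round(q[i],2),int(Y[i]-Y[i-1]),int(Z[i]-Z[i-1]), Y[i],Z[i])
```

```text
1 0.03 1 -3 1.0 -3.0
2 0.1 4 -8 5.0 -11.0
3 0.18 4 -9 9.0 -20.0
4 0.26 5 -8 14.0 -28.0
5 0.34 6 -8 20.0 -36.0
6 0.42 6 -7 26.0 -43.0
7 0.5 7 -7 33.0 -50.0
8 0.58 8 -6 41.0 -56.0
9 0.67 8 -5 49.0 -61.0
10 0.75 8 -5 57.0 -66.0
11 0.83 9 -4 66.0 -70.0
12 0.91 9 -4 75.0 -74.0
13 0.99 9 -2 84.0 -76.0
14 1.07 10 -2 94.0 -78.0
15 1.15 9 -2 103.0 -80.0
16 1.23 10 0 113.0 -80.0
17 1.31 10 0 123.0 -80.0
18 1.39 9 2 132.0 -78.0
19 1.47 10 2 142.0 -76.0
20 1.55 9 2 151.0 -74.0
21 1.64 9 4 160.0 -70.0
22 1.72 9 4 169.0 -66.0
23 1.8 8 5 177.0 -61.0
24 1.88 8 5 185.0 -56.0
25 1.96 8 6 193.0 -50.0
26 2.04 7 7 200.0 -43.0
27 2.12 6 7 206.0 -36.0
28 2.17 4 5 210.0 -31.0
29 2.2 2 3 212.0 -28.0
```

play_rows --targets '[[[0,0,0],[0,1,-3],1],[[0,0,0],[0,4,-8],1],[[0,0,0],[0,4,-9],1],[[0,0,0],[0,5,-8],1],[[0,0,0],[0,6,-8],1],[[0,0,0],[0,6,-7],1],[[0,0,0],[0,7,-7],1],[[0,0,0],[0,8,-6],1],[[0,0,0],[0,8,-5],1],[[0,0,0],[0,8,-5],1]]'

```text
time: 5.33
tool_pos: [0.5408, -0.1862, 0.1955]
orientation: [[0.982, 0.187, 0.0], [0.187, -0.982, 0.001], [0.0, -0.001, -1.0]]
force: [1.7, 3.4, -1.2]
finger_gap: 0.0111
```

```bash
python3 t.py .5413 -.186 .195 11.0
```

```text
t 5.33 pos [ 0.5408 -0.1862  0.1955] yaw 10.77 tilt 0.05 delta tool mm [ 0.5 -0.1  0.5] tz turn -0.23 gap 0.0111 F [ 1.7  3.4 -1.2] j7 -1.23
 after turn: delta [ 0.5 -0.1  0.5]
```

Moving exactly on the arc with small forces. Continue.

play_rows --targets '[[[0,0,0],[0,9,-4],1],[[0,0,0],[0,9,-4],1],[[0,0,0],[0,9,-2],1],[[0,0,0],[0,10,-2],1],[[0,0,0],[0,9,-2],1],[[0,0,0],[0,10,0],1],[[0,0,0],[0,10,0],1],[[0,0,0],[0,9,2],1],[[0,0,0],[0,10,2],1],[[0,0,0],[0,9,2],1]]'

```text
time: 6.17
tool_pos: [0.5587, -0.2808, 0.2026]
orientation: [[0.983, 0.185, 0.002], [0.185, -0.983, -0.002], [0.001, 0.002, -1.0]]
force: [2.4, 1.0, -0.5]
finger_gap: 0.011
```

play_rows --targets '[[[0,0,0],[0.5,9,4],1],[[0,0,0],[0,9,4],1],[[0,0,0],[0,8,5],1],[[0,0,0],[0,8,5],1],[[0,0,0],[0.5,8,6],1],[[0,0,0],[0,7,7],1],[[0,0,0],[0,6,7],1],[[0,0,0],[0,4,5],1],[[0,0,0],[0,2,3],1],[[0,0,0],[0,0,0],1]]'

```text
time: 7.0
tool_pos: [0.5699, -0.338, 0.158]
orientation: [[0.982, 0.186, -0.002], [0.186, -0.982, 0.001], [-0.001, -0.001, -1.0]]
force: [-8.7, 1.8, 20.7]
finger_gap: 0.0113
```

```bash
python3 t.py .5713 -.338 .158 11.0
python3 - <<'E'
from h import *
for c in ['scene','top']:
    im=get_image(c);save(im,c+'1');np.save(c+'1',cloud(im))
E
```

```text
t 7.0 pos [ 0.5699 -0.338   0.158 ] yaw 10.74 tilt 0.1 delta tool mm [1.4 0.2 0. ] tz turn -0.26 gap 0.0113 F [-8.7  1.8 20.7] j7 -1.01
 after turn: delta [1.4 0.2 0. ]
```

View pics/scene1.png

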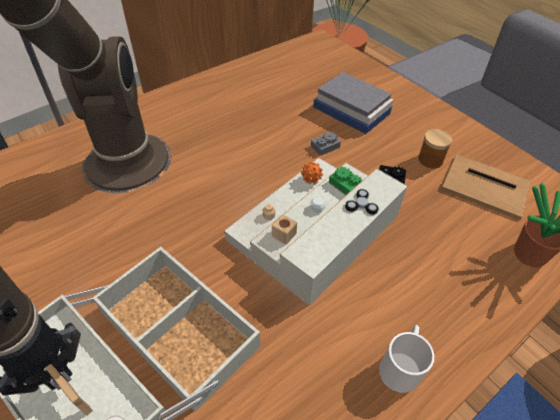

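play_rows --targets '[[[0,0,0],[0,0,-1],1],[[0,0,0],[0,0,0],-1],[[0,0,0],[0,0,0],-1],[[0,0,0],[0,0,0],-1],[[0,0,0],[0,0,0],-1],[[0,0,0],[0,0,0],-1],[[0,0,0],[0,0,-10],-1],[[0,0,0],[0,0,-20],-1],[[0,0,0],[0,0,-25],-1],[[0,0,0],[0,0,-25],-1]]'

```text
time: 7.93
tool_pos: [0.5703, -0.3381, 0.2383]
orientation: [[0.982, 0.187, -0.001], [0.187, -0.982, 0.001], [-0.001, -0.001, -1.0]]
force: [0.6, -0.8, -0.6]
finger_gap: 0.0854
```

```bash
python3 - <<'E'
from h import *
for c in ['scene','top']:
  W=np.load(c+'1.npy');im=cv2.imread('pics/'+c+'1.png').astype(int);B,G,R=im[...,0],im[...,1],im[...,2]
  near=(np.hypot(W[...,0]-.478,W[...,1]-.364)<.08)
  g=near&(G>R*1.4)&(G>B*1.4)&(W[...,2]>.078)
  for nm,m in [('all',g),('slab',g&(W[...,2]<.097)),('gears',g&(W[...,2]>.1))]:
    P=W[m];print(c,nm,len(P),P.mean(0).round(4),cv2.minAreaRect((P[:,:2]*1000).astype(np.float32)),np.percentile(P[:,2],[5,95]).round(4))
  m=(np.hypot(W[...,0]-.508,W[...,1]-.152)<.04)&(W[...,2]>.107)&(W[...,2]<.118)
  P=W[m];print('cube',len(P),P.mean(0),cv2.minAreaRect((P[:,:2]*1000).astype(np.float32)))
  m=(np.hypot(W[...,0]-.508,W[...,1]-.152)<.04)&(W[...,2]>.076)&(W[...,2]<.118)
  P=W[m];print('cube all',len(P),P.mean(0),cv2.minAreaRect((P[:,:2]*1000).astype(np.float32)))
E
python3 t.py .509 .153 .3 15
```

```text
scene all 483 [0.4773 0.3533 0.0977] ((476.1841735839844, 361.3122253417969), (65.88906860351562, 52.06945037841797), 3.066242218017578) [0.0829 0.1066]
scene slab 238 [0.4788 0.3447 0.0915] ((475.0706787109375, 361.2525634765625), (63.65891647338867, 52.06945037841797), 3.066241979598999) [0.0812 0.0963]
scene gears 215 [0.4748 0.3624 0.1044] ((476.6826171875, 366.32794189453125), (65.33155059814453, 38.142452239990234), 25.051176071166992) [0.1009 0.1073]
cube 298 [0.50856861 0.15145002 0.11169111] ((507.4110107421875, 153.01123046875), (39.00740432739258, 42.146881103515625), 16.665430068969727)
cube all 524 [0.51257702 0.1480903  0.10300928] ((507.6273193359375, 152.88026428222656), (39.3466796875, 42.52186965942383), 16.665430068969727)
top all 414 [0.4772 0.3603 0.0991] ((478.977294921875, 361.2989196777344), (69.10125732421875, 49.59257888793945), 5.261937141418457) [0.0918 0.1073]
top slab 197 [0.4786 0.3582 0.0942] ((479.0240173339844, 361.7896728515625), (69.01629638671875, 48.81623840332031), 4.894628047943115) [0.091  0.0966]
top gears 178 [0.4748 0.3624 0.1047] ((478.3046875, 363.4102478027344), (62.768890380859375, 37.07551956176758), 13.551141738891602) [0.101  0.1081]
cube 199 [0.50980521 0.15263008 0.11067302] ((510.3495788574219, 152.77496337890625), (39.440155029296875, 39.57200241088867), 15.881989479064941)
cube all 241 [0.50763444 0.15248553 0.10785884] ((500.4927062988281, 150.57366943359375), (59.328468322753906, 40.213462829589844), 14.557674407958984)
t 7.93 pos [ 0.5703 -0.3381  0.2383] yaw 10.75 tilt 0.07 delta tool mm [  31.4 -493.9  -61.3] tz turn -4.25 gap 0.0854 F [ 0.6 -0.8 -0.6] j7 -1.0
 after turn: delta [  67.9 -490.2  -61.7]
```

play_rows --targets '[[[0,0,-5.2],[0,0,0],-1],[[0,0,0],[5.5,-35,0],-1],[[0,0,0],[5.5,-35,0],-1],[[0,0,0],[5.5,-35,0],-1],[[0,0,0],[5.5,-35,0],-1],[[0,0,0],[5.5,-35,0],-1],[[0,0,0],[5.5,-35,0],-1],[[0,0,0],[5.5,-35,0],-1],[[0,0,0],[5.5,-35,0],-1],[[0,0,0],[5.5,-35,0],-1]]'

```text
time: 8.77
tool_pos: [0.5313, -0.0202, 0.2382]
orientation: [[0.962, 0.275, 0.001], [0.275, -0.962, -0.0], [0.001, 0.001, -1.0]]
force: [0.0, 1.1, -0.6]
finger_gap: 0.0856
```

play_rows --targets '[[[0,0,0],[5.5,-35,0],-1],[[0,0,0],[5.5,-35,6],-1],[[0,0,0],[5.5,-35,8],-1],[[0,0,0],[5.5,-35,8],-1],[[0,0,0],[5.5,-30,8],-1],[[0,0,0],[0,0,8],-1]]'

```text
time: 9.27
tool_pos: [0.5101, 0.1568, 0.2002]
orientation: [[0.959, 0.283, 0.001], [0.283, -0.959, 0.004], [0.002, -0.004, -1.0]]
force: [-0.2, 0.4, 0.5]
finger_gap: 0.0853
```

```bash
python3 t.py .509 .153 .097 16
python3 - <<'E'
from h import *
s=state();im=get_image('wrist');save(im,'w3');W=cloud(im,s)
m=(W[...,2]>.104)&(W[...,2]<.118)&(np.hypot(W[...,0]-.509,W[...,1]-.153)<.04)
P=W[m];print(len(P),P.mean(0),cv2.minAreaRect((P[:,:2]*1000).astype(np.float32)),np.percentile(P[:,2],[5,50,95]))
E
```

```text
t 9.27 pos [0.5101 0.1568 0.2002] yaw 16.42 tilt 0.25 delta tool mm [ -2.3   3.7 103.1] tz turn 0.42 gap 0.0853 F [-0.2  0.4  0.5] j7 -1.82
 after turn: delta [ -2.1   3.4 103.2]
2513 [0.51128166 0.15314872 0.11078824] ((509.92236328125, 152.7211151123047), (39.45940399169922, 39.92603302001953), 16.11752700805664) [0.10870901 0.11098977 0.11209898]
```

View pics/w3.png

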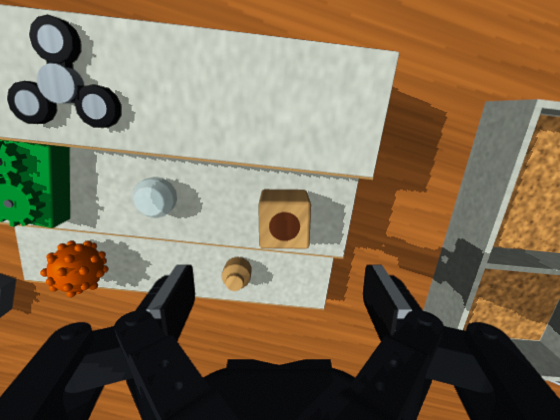

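play_rows --targets '[[[0,0,0],[0,0,15],-1],[[0,0,0],[0,0,15],-1],[[0,0,0],[0,0,15],-1],[[0,0,0],[0,0,5],-1],[[0,0,0],[0,0,0],-1]]'

```text
time: 9.73
tool_pos: [0.511, 0.1479, 0.1486]
orientation: [[0.962, 0.274, -0.002], [0.274, -0.962, -0.001], [-0.002, 0.001, -1.0]]
force: [-0.8, -0.0, 0.1]
finger_gap: 0.0854
```

```bash
python3 t.py .510 .153 .093 16.1
```

```text
t 9.73 pos [0.511  0.1479 0.1486] yaw 15.88 tilt 0.13 delta tool mm [ 0.5 -5.2 55.6] tz turn -0.22 gap 0.0854 F [-0.8 -0.   0.1] j7 -1.85
 after turn: delta [ 0.4 -5.1 55.6]
```

play_rows --targets '[[[0,0,0],[0,-5,15],-1],[[0,0,0],[0,0,15],-1],[[0,0,0],[0,0,15],-1],[[0,0,0],[0,0,6],-1],[[0,0,0],[0,0,0],1],[[0,0,0],[0,0,0],1],[[0,0,0],[0,0,0],1],[[0,0,0],[0,0,0],1],[[0,0,0],[0,0,0],1],[[0,0,0],[0,0,0],1]]'

```text
time: 10.57
tool_pos: [0.5109, 0.1542, 0.0996]
orientation: [[0.962, 0.274, 0.002], [0.274, -0.962, 0.0], [0.002, 0.0, -1.0]]
force: [-0.8, -0.0, 6.5]
finger_gap: 0.0393
```

```bash
python3 t.py .510 .153 .093 16.1
```

```text
t 10.57 pos [0.5109 0.1542 0.0996] yaw 15.93 tilt 0.13 delta tool mm [-1.2  0.9  6.6] tz turn -0.17 gap 0.0393 F [-0.8 -0.   6.5] j7 -1.9
 after turn: delta [-1.2  0.9  6.6]
```

play_rows --targets '[[[0,0,0],[0,0,-4],1],[[0,0,0],[0,0,-12],1],[[0,0,0],[0,0,-18],1],[[0,0,0],[0,0,-20],1],[[0,0,5],[0,0,-15],1],[[0,0,0],[-6,14,-5],1],[[0,0,0],[-11,28,0],1],[[0,0,0],[-11,28,0],1],[[0,0,0],[-11,28,0],1],[[0,0,0],[-11,28,0],1]]'

```text
time: 11.4
tool_pos: [0.4844, 0.0197, 0.1733]
orientation: [[0.982, 0.19, 0.001], [0.19, -0.982, 0.0], [0.001, 0.0, -1.0]]
force: [0.1, -0.3, -1.1]
finger_gap: 0.0388
```

```bash
python3 t.py .4551 -.1449 .040 11
```

```text
t 11.4 pos [0.4844 0.0197 0.1733] yaw 10.98 tilt 0.05 delta tool mm [-60.2 156.  133.3] tz turn -0.02 gap 0.0388 F [ 0.1 -0.3 -1.1] j7 -1.64
 after turn: delta [-60.1 156.  133.3]
```

play_rows --targets '[[[0,0,0],[-11,28,0],1],[[0,0,0],[-11,28,0],1],[[0,0,0],[-11,28,0],1],[[0,0,0],[-11,28,8],1],[[0,0,0],[-11,28,12],1],[[0,0,0],[-5,14,12],1],[[0,0,0],[0,0,15],1],[[0,0,0],[0,0,15],1],[[0,0,0],[0,0,15],1],[[0,0,0],[0,0,10],1]]'

```text
time: 12.23
tool_pos: [0.4549, -0.1419, 0.0849]
orientation: [[0.982, 0.189, -0.0], [0.189, -0.982, 0.0], [-0.0, -0.0, -1.0]]
force: [-0.7, -0.3, -0.5]
finger_gap: 0.0393
```

```bash
python3 t.py .4551 -.1449 .038 11
python3 - <<'E'
from h import *
save(get_image('scene'),'s2')
E
```

```text
t 12.23 pos [ 0.4549 -0.1419  0.0849] yaw 10.92 tilt 0.02 delta tool mm [-0.3  3.  46.9] tz turn -0.08 gap 0.0393 F [-0.7 -0.3 -0.5] j7 -1.33
 after turn: delta [-0.4  3.  46.9]
```

View pics/s2.png

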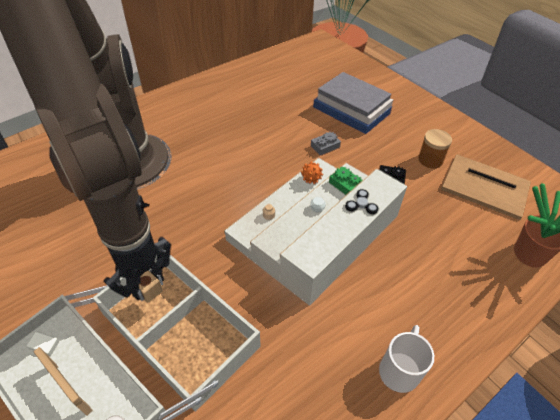

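play_rows --targets '[[[0,0,0],[0,2,13],1],[[0,0,0],[0,0,13],1],[[0,0,0],[0,0,12],1],[[0,0,0],[0,0,7],1],[[0,0,0],[0,0,2],1],[[0,0,0],[0,0,0],1]]'

```text
time: 12.78
tool_pos: [0.4556, -0.1436, 0.0384]
orientation: [[0.982, 0.19, -0.0], [0.19, -0.982, 0.0], [-0.0, -0.0, -1.0]]
force: [0.4, -0.0, -0.9]
finger_gap: 0.0393
```

```bash
python3 t.py .4551 -.1449 .036 11
```

```text
t 12.78 pos [ 0.4556 -0.1436  0.0384] yaw 10.96 tilt 0.02 delta tool mm [-0.7  1.2  2.4] tz turn -0.04 gap 0.0393 F [ 0.4 -0.  -0.9] j7 -1.36
 after turn: delta [-0.7  1.2  2.4]
```

play_rows --targets '[[[0,0,0],[0,0,2],1],[[0,0,0],[0,0,0],1],[[0,0,0],[0,0,0],0.3],[[0,0,0],[0,0,0],-1],[[0,0,0],[0,0,0],-1],[[0,0,0],[0,0,0],-1],[[0,0,0],[0,0,-10],-1],[[0,0,0],[0,0,-20],-1],[[0,0,0],[0,0,-30],-1],[[0,0,0],[0,0,-35],-1]]'

```text
time: 13.62
tool_pos: [0.4544, -0.1433, 0.1319]
orientation: [[0.982, 0.19, -0.003], [0.19, -0.982, 0.001], [-0.003, -0.002, -1.0]]
force: [0.9, -0.5, -0.6]
finger_gap: 0.0855
```

```bash
python3 t.py .478 .362 .2 4.5;  python3 - <<'E'
from h import *
s=state();im=get_image('wrist');save(im,'w4')
E
```

```text
t 13.62 pos [ 0.4544 -0.1433  0.1319] yaw 10.97 tilt 0.18 delta tool mm [ 119.2 -491.7  -67.6] tz turn 6.47 gap 0.0855 F [ 0.9 -0.5 -0.6] j7 -1.29
 after turn: delta [  63.2 -501.9  -68.1]
```

View pics/w4.png

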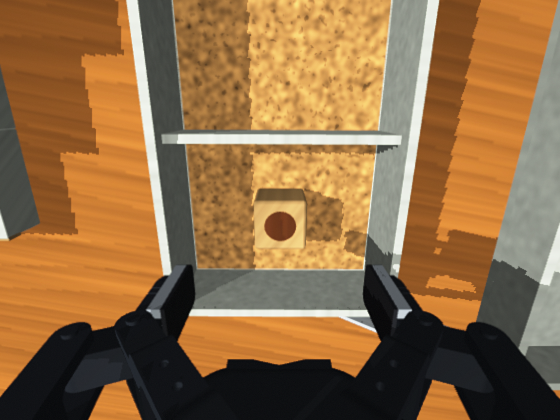

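play_rows --targets '[[[0,0,6.4],[0,0,-20],-1],[[0,0,0],[4.5,-32,-15],-1],[[0,0,0],[4.5,-32,-15],-1],[[0,0,0],[4.5,-36,-15],-1],[[0,0,0],[4.5,-36,-10],-1],[[0,0,0],[4.5,-36,0],-1],[[0,0,0],[4.5,-36,0],-1],[[0,0,0],[4.5,-36,0],-1],[[0,0,0],[4.5,-36,0],-1],[[0,0,0],[4.5,-36,0],-1]]'

```text
time: 14.5
tool_pos: [0.4706, 0.1762, 0.2071]
orientation: [[0.997, 0.079, 0.001], [0.079, -0.997, -0.0], [0.001, 0.0, -1.0]]
force: [0.1, -0.0, 0.1]
finger_gap: 0.0852
```

play_rows --targets '[[[0,0,0],[4.5,-36,0],-1],[[0,0,0],[4.5,-36,0],-1],[[0,0,0],[4.5,-36,0],-1],[[0,0,0],[4.5,-36,0],-1],[[0,0,0],[4.5,-26,0],-1],[[0,0,0],[0,-14,0],-1],[[0,0,0],[0,0,0],-1],[[0,0,0],[0,0,0],-1]]'

```text
time: 15.17
tool_pos: [0.4783, 0.3593, 0.2063]
orientation: [[0.997, 0.08, -0.0], [0.08, -0.997, -0.001], [-0.0, 0.001, -1.0]]
force: [-0.2, -1.3, 0.0]
finger_gap: 0.0854
```

```bash
python3 t.py .478 .362 .097 4.5
python3 - <<'E'
from h import *
s=state();im=get_image('wrist');save(im,'w5');W=cloud(im,s)
I=im['image'].astype(int);R,G,B=I[...,0],I[...,1],I[...,2]
g=(np.hypot(W[...,0]-.478,W[...,1]-.364)<.08)&(G>R*1.4)&(G>B*1.4)
for a,b in [(.075,.12),(.088,.097),(.1,.12)]:
    P=W[g&(W[...,2]>a)&(W[...,2]<b)]
    print(len(P),P.mean(0),cv2.minAreaRect((P[:,:2]*1000).astype(np.float32)),np.percentile(P[:,2],[5,50,95]))
E
```

```text
t 15.17 pos [0.4783 0.3593 0.2063] yaw 4.6 tilt 0.05 delta tool mm [-1.000e-01 -2.800e+00  1.093e+02] tz turn 0.1 gap 0.0854 F [-0.2 -1.3  0. ] j7 -2.41
 after turn: delta [-1.000e-01 -2.700e+00  1.093e+02]
4402 [0.48074902 0.36288167 0.09975993] ((478.3766174316406, 363.31683349609375), (68.3635025024414, 50.150917053222656), 5.2982378005981445) [0.09418887 0.09709359 0.10583619]
2195 [0.48505499 0.36083709 0.09504465] ((478.3766174316406, 363.31683349609375), (68.3635025024414, 50.150917053222656), 5.2982378005981445) [0.09393537 0.09503635 0.09621416]
2088 [0.47603883 0.36496806 0.10478694] ((477.78399658203125, 363.0403747558594), (64.964111328125, 39.7265739440918), 3.601550340652466) [0.10234418 0.10497264 0.10606025]
```

View pics/w5.png

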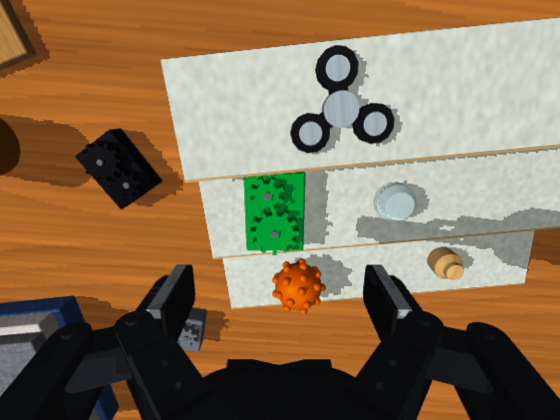

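play_rows --targets '[[[0,0,-0.4],[0,-3.5,20],-1],[[0,0,0],[0,0,25],-1],[[0,0,0],[0,0,25],-1],[[0,0,0],[0,0,20],-1],[[0,0,0],[0,0,12],-1],[[0,0,0],[0,0,5],-1],[[0,0,0],[0,0,0],-1]]'

```text
time: 15.8
tool_pos: [0.4786, 0.3617, 0.0987]
orientation: [[0.996, 0.085, -0.001], [0.085, -0.996, -0.001], [-0.001, 0.001, -1.0]]
force: [-0.5, -0.4, 0.6]
finger_gap: 0.0858
```

```bash
python3 t.py .478 .363 .097 5
```

```text
t 15.8 pos [0.4786 0.3617 0.0987] yaw 4.86 tilt 0.1 delta tool mm [-0.4 -1.4  1.7] tz turn -0.14 gap 0.0858 F [-0.5 -0.4  0.6] j7 -2.47
 after turn: delta [-0.4 -1.4  1.7]
```

play_rows --targets '[[[0,0,0],[0,-1.5,2],-1],[[0,0,0],[0,0,0],1],[[0,0,0],[0,0,0],1],[[0,0,0],[0,0,0],1],[[0,0,0],[0,0,0],1],[[0,0,0],[0,0,0],1],[[0,0,0],[0,0,0],1]]'

```text
time: 16.38
tool_pos: [0.4787, 0.365, 0.0985]
orientation: [[0.996, 0.086, 0.001], [0.086, -0.996, 0.001], [0.001, -0.001, -1.0]]
force: [-0.1, -1.1, 6.5]
finger_gap: 0.0484
```

```bash
python3 t.py .478 .363 .097 5
```

```text
t 16.38 pos [0.4787 0.365  0.0985] yaw 4.95 tilt 0.09 delta tool mm [-0.9  1.9  1.5] tz turn -0.05 gap 0.0484 F [-0.1 -1.1  6.5] j7 -2.47
 after turn: delta [-0.9  1.9  1.5]
```

play_rows --targets '[[[0,0,0],[0,0,-3],1],[[0,0,0],[0,0,-8],1],[[0,0,0],[0,0,-15],1],[[0,0,0],[0,0,-20],1],[[0,0,0],[0,0,-22],1],[[0,0,0],[0,0,-22],1],[[0,0,-6],[0,0,-15],1],[[0,0,0],[0,10,-5],1],[[0,0,0],[1,22,0],1],[[0,0,0],[1,28,0],1]]'

```text
time: 17.22
tool_pos: [0.4909, 0.3067, 0.2076]
orientation: [[0.982, 0.19, 0.0], [0.19, -0.982, 0.001], [0.0, -0.001, -1.0]]
force: [0.3, -0.0, -0.9]
finger_gap: 0.0484
```

```bash
python3 t.py .5943 -.1178 .035 11;python3 - <<'E'
from h import *
save(get_image('scene'),'s3')
E
```

```text
t 17.22 pos [0.4909 0.3067 0.2076] yaw 10.96 tilt 0.08 delta tool mm [ 20.7 436.6 172.1] tz turn -0.04 gap 0.0484 F [ 0.3 -0.  -0.9] j7 -2.21
 after turn: delta [ 20.5 436.4 172.6]
```

View pics/s3.png

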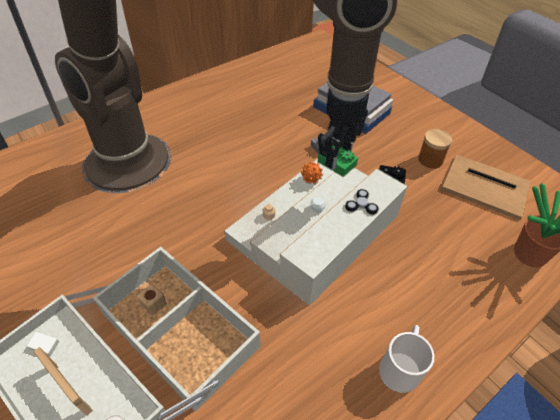

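Held level, at (343,160) in the picture; the bystanders are unchanged, and the cube sits at (150,298) in the small bay. Carry on.

play_rows --targets '[[[0,0,0],[1.5,30,0],1],[[0,0,0],[1.5,32,0],1],[[0,0,0],[1.5,32,0],1],[[0,0,0],[1.5,32,0],1],[[0,0,0],[1.5,32,0],1],[[0,0,0],[1.5,32,0],1],[[0,0,0],[1.5,32,0],1],[[0,0,0],[1.5,32,0],1],[[0,0,0],[1.5,32,0],1],[[0,0,0],[1.5,32,0],1]]'

```text
time: 18.1
tool_pos: [0.5662, -0.0057, 0.2069]
orientation: [[0.982, 0.186, -0.001], [0.186, -0.982, -0.0], [-0.001, 0.0, -1.0]]
force: [0.5, -0.6, -0.8]
finger_gap: 0.0489
```

play_rows --targets '[[[0,0,0],[1.5,32,0],1],[[0,0,0],[1.5,32,5],1],[[0,0,0],[1.5,28,15],1],[[0,0,0],[1,18,18],1],[[0,0,0],[0,8,20],1],[[0,0,0],[0,0,20],1],[[0,0,0],[0,0,15],1],[[0,0,0],[0,0,5],1],[[0,0,0],[0,0,0],1]]'

```text
time: 18.85
tool_pos: [0.593, -0.1184, 0.1076]
orientation: [[0.982, 0.188, -0.004], [0.188, -0.982, 0.0], [-0.003, -0.001, -1.0]]
force: [0.0, 0.1, 0.1]
finger_gap: 0.0486
```

```bash
python3 t.py .5943 -.1178 .035 11;python3 - <<'E'
from h import *
save(get_image('scene'),'s4')
E
```

```text
t 18.85 pos [ 0.593  -0.1184  0.1076] yaw 10.83 tilt 0.21 delta tool mm [ 1.6 -0.3 72.6] tz turn -0.17 gap 0.0486 F [0.  0.1 0.1] j7 -1.45
 after turn: delta [ 1.4 -0.4 72.6]
```

View pics/s4.png

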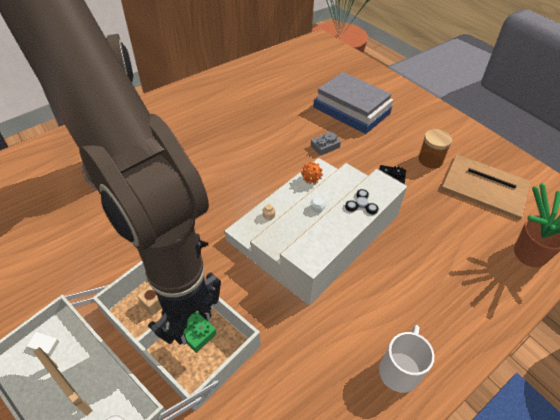

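play_rows --targets '[[[0,0,0],[1,0,18],1],[[0,0,0],[0,0,18],1],[[0,0,0],[0,0,16],1],[[0,0,0],[0,0,10],1],[[0,0,0],[0,0,5],1],[[0,0,0],[0,0,3],1],[[0,0,0],[0,0,0],1]]'

```text
time: 19.48
tool_pos: [0.5958, -0.1179, 0.0396]
orientation: [[0.982, 0.19, 0.0], [0.19, -0.982, -0.0], [0.0, 0.0, -1.0]]
force: [-0.6, 0.3, -0.5]
finger_gap: 0.0485
```

```bash
python3 t.py .5943 -.1178 .035 11
```

```text
t 19.48 pos [ 0.5958 -0.1179  0.0396] yaw 10.94 tilt 0.03 delta tool mm [-1.5 -0.4  4.6] tz turn -0.06 gap 0.0485 F [-0.6  0.3 -0.5] j7 -1.48
 after turn: delta [-1.5 -0.4  4.6]
```

play_rows --targets '[[[0,0,0],[0,0,2],1],[[0,0,0],[0,0,2],1],[[0,0,0],[0,0,0],1],[[0,0,0],[0,0,0],1]]'

```text
time: 19.82
tool_pos: [0.5957, -0.1179, 0.0356]
orientation: [[0.982, 0.19, 0.0], [0.19, -0.982, -0.0], [0.0, 0.0, -1.0]]
force: [-0.0, -0.1, -1.8]
finger_gap: 0.0485
```

```bash
python3 t.py .5943 -.1178 .035 11
```

```text
t 19.82 pos [ 0.5957 -0.1179  0.0356] yaw 10.94 tilt 0.02 delta tool mm [-1.3 -0.4  0.6] tz turn -0.06 gap 0.0485 F [-0.  -0.1 -1.8] j7 -1.49
 after turn: delta [-1.3 -0.4  0.6]
```

play_rows --targets '[[[0,0,0],[0,0,1],1],[[0,0,0],[0,0,0],1],[[0,0,0],[0,0,0],0.2],[[0,0,0],[0,0,0],-1],[[0,0,0],[0,0,0],-1],[[0,0,0],[0,0,0],-1],[[0,0,0],[0,0,-10],-1],[[0,0,0],[0,0,-25],-1],[[0,0,0],[0,0,-35],-1],[[0,0,0],[0,0,-35],-1]]'

```text
time: 20.65
tool_pos: [0.5948, -0.1176, 0.1404]
orientation: [[0.982, 0.19, -0.002], [0.19, -0.982, 0.001], [-0.002, -0.001, -1.0]]
force: [1.4, 0.1, 0.7]
finger_gap: 0.0855
```

play_rows --targets '[[[0,0,0],[0,0,-38],-1],[[0,0,0],[0,0,-38],-1],[[0,0,0],[0,0,0],-1]]'

```text
time: 20.9
tool_pos: [0.5992, -0.1179, 0.2244]
orientation: [[0.982, 0.19, 0.012], [0.19, -0.982, -0.002], [0.012, 0.004, -1.0]]
force: [1.5, 0.2, -0.2]
finger_gap: 0.0854
```

```bash
python3 t.py .5703 -.338 .157 11
python3 - <<'E'
from h import *
s=state();im=get_image('wrist');save(im,'w6');W=cloud(im,s)
I=im['image'].astype(int);R,G,B=I[...,0],I[...,1],I[...,2]
g=(np.hypot(W[...,0]-.594,W[...,1]+.118)<.08)&(G>R*1.4)&(G>B*1.4)
P=W[g];print(len(P),P.mean(0),cv2.minAreaRect((P[:,:2]*1000).astype(np.float32)),np.percentile(P[:,2],[5,50,95]))
im=get_image('scene');save(im,'s5');W=cloud(im)
m=(np.hypot(W[...,0]-.572,W[...,1]+.338)<.08)&(W[...,2]>.15)&(W[...,2]<.18)
P=W[m];print(len(P),P.mean(0),cv2.minAreaRect((P[:,:2]*1000).astype(np.float32)),np.percentile(P[:,2],[5,50,95]))
E
```

```text
t 20.9 pos [ 0.5992 -0.1179  0.2244] yaw 10.94 tilt 0.72 delta tool mm [-70.9 210.3  67.5] tz turn -0.06 gap 0.0854 F [ 1.5  0.2 -0.2] j7 -1.41
 after turn: delta [-70.3 210.5  67.4]
2733 [ 0.59843475 -0.11737825  0.03496011] ((590.9863891601562, -118.73545837402344), (79.0855941772461, 49.7138786315918), 10.948765754699707) [0.02970417 0.03194263 0.04180702]
645 [ 0.57477619 -0.33577845  0.16516632] ((568.9661865234375, -337.3773193359375), (116.69140625, 12.762438774108887), 10.623537063598633) [0.15593823 0.16603576 0.16813601]
```

View pics/w6.png

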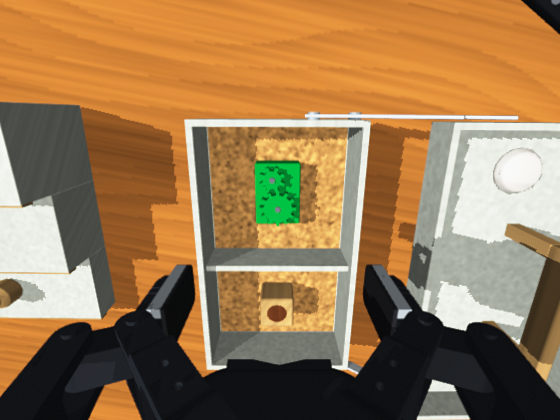

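View pics/s5.png

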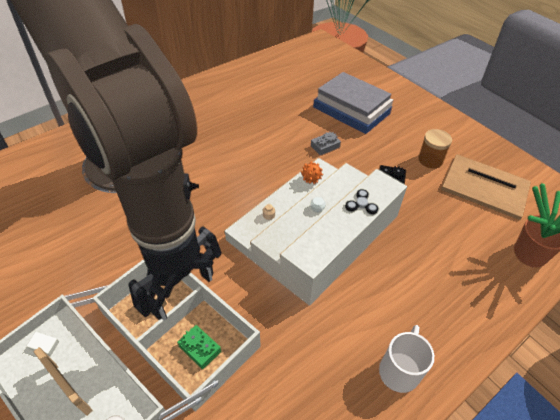

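play_rows --targets '[[[0,0,0],[-6,18,0],-1],[[0,0,0],[-8,25,0],-1],[[0,0,0],[-8,25,0],-1],[[0,0,0],[-8,25,0],-1],[[0,0,0],[-8,25,0],-1],[[0,0,0],[-8,25,0],-1],[[0,0,0],[-8,25,0],-1],[[0,0,0],[-8,25,0],-1],[[0,0,0],[-5,15,10],-1],[[0,0,0],[0,0,10],-1]]'

```text
time: 21.83
tool_pos: [0.5671, -0.3395, 0.1934]
orientation: [[0.983, 0.184, -0.002], [0.184, -0.983, -0.002], [-0.002, 0.001, -1.0]]
force: [-1.6, -0.6, -0.5]
finger_gap: 0.0852
```

play_rows --targets '[[[0,0,0],[0,0,2],-1],[[0,0,0],[0,0,0],-1],[[0,0,0],[0,0,0],-1]]'

```text
time: 22.08
tool_pos: [0.5697, -0.3326, 0.1927]
orientation: [[0.981, 0.192, -0.001], [0.192, -0.981, 0.002], [-0.0, -0.002, -1.0]]
force: [0.2, 0.7, 0.9]
finger_gap: 0.0855
```

```bash
python3 t.py .5705 -.3378 .158 10.9
python3 - <<'E'
from h import *
s=state();im=get_image('wrist');save(im,'w7');W=cloud(im,s)
m=(np.hypot(W[...,0]-.572,W[...,1]+.338)<.08)&(W[...,2]>.15)&(W[...,2]<.18)
P=W[m];print(len(P),P.mean(0),cv2.minAreaRect((P[:,:2]*1000).astype(np.float32)),np.percentile(P[:,2],[5,50,95]))
E
```

```text
t 22.08 pos [ 0.5697 -0.3326  0.1927] yaw 11.09 tilt 0.1 delta tool mm [-0.2  5.3 34.6] tz turn 0.19 gap 0.0855 F [0.2 0.7 0.9] j7 -1.05
 after turn: delta [-0.2  5.3 34.7]
4022 [ 0.57830776 -0.33592141  0.16664345] ((570.5463256835938, -337.5346374511719), (116.33712005615234, 12.071403503417969), 10.649002075195312) [0.16525461 0.16689612 0.16792192]
```

View pics/w7.png

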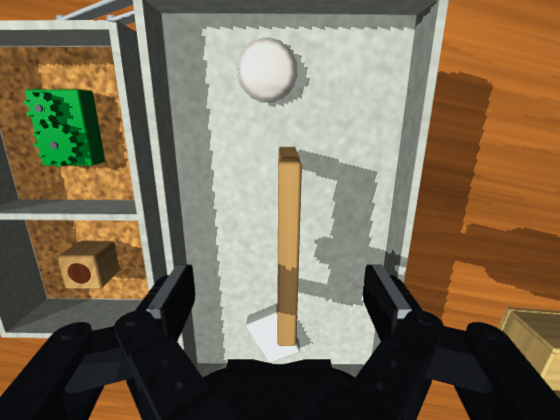

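The bar is at columns 278–300 between the jaws. The stone (267,70) and slider puzzle (272,335) are in the tray.

play_rows --targets '[[[0,0,0.3],[0,5,8],-1],[[0,0,0],[0,0,12],-1],[[0,0,0],[0,0,10],-1],[[0,0,0],[0,0,5],-1],[[0,0,0],[0,0,0],-1],[[0,0,0],[0,0,0],-1]]'

```text
time: 22.63
tool_pos: [0.5699, -0.3395, 0.1576]
orientation: [[0.983, 0.185, -0.001], [0.185, -0.983, 0.001], [-0.001, -0.001, -1.0]]
force: [0.6, 0.1, 0.6]
finger_gap: 0.0856
```

```bash
python3 t.py .5705 -.3376 .158 10.8
```

```text
t 22.63 pos [ 0.5699 -0.3395  0.1576] yaw 10.65 tilt 0.07 delta tool mm [ 0.9 -1.7 -0.4] tz turn -0.15 gap 0.0856 F [0.6 0.1 0.6] j7 -1.06
 after turn: delta [ 0.9 -1.7 -0.4]
```

play_rows --targets '[[[0,0,0],[0,-1.5,0],-1],[[0,0,0],[0,0,0],1],[[0,0,0],[0,0,0],1],[[0,0,0],[0,0,0],1],[[0,0,0],[0,0,0],1],[[0,0,0],[0,0,0],1],[[0,0,0],[0,0,0],1],[[0,0,0],[0,0,0],1],[[0,0,0],[0,0,0],1],[[0,0,0],[0,0,0],1]]'

```text
time: 23.47
tool_pos: [0.5699, -0.3379, 0.1585]
orientation: [[0.983, 0.185, -0.0], [0.185, -0.983, 0.0], [-0.0, -0.0, -1.0]]
force: [-1.5, 2.4, 2.8]
finger_gap: 0.0111
```

```bash
python3 t.py .5303 -.1302 .1293 10.8
```

```text
t 23.47 pos [ 0.5699 -0.3379  0.1585] yaw 10.66 tilt 0.01 delta tool mm [  -0.5 -211.5   29.3] tz turn -0.14 gap 0.0111 F [-1.5  2.4  2.8] j7 -1.06
 after turn: delta [   0.  -211.5   29.2]
```

Gripped (gap 11.1 mm). Now the reverse arc.

play_rows --targets '[[[0,0,0],[0,-2,-3],1],[[0,0,0],[0,-4,-5],1],[[0,0,0],[0,-6,-7],1],[[0,0,0],[0,-7,-7],1],[[0,0,0],[0,-8,-6],1],[[0,0,0],[0,-8,-5],1],[[0,0,0],[0,-8,-5],1],[[0,0,0],[0,-9,-4],1],[[0,0,0],[0,-9,-4],1],[[0,0,0],[0,-9,-2],1]]'

```text
time: 24.3
tool_pos: [0.5566, -0.2683, 0.2066]
orientation: [[0.983, 0.185, -0.0], [0.185, -0.983, 0.0], [-0.0, -0.0, -1.0]]
force: [1.2, -0.3, -7.2]
finger_gap: 0.0111
```

```bash
python3 t.py .5576 -.2692 .2053 10.8
```

```text
t 24.3 pos [ 0.5566 -0.2683  0.2066] yaw 10.66 tilt 0.02 delta tool mm [0.8 1.1 1.3] tz turn -0.14 gap 0.0111 F [ 1.2 -0.3 -7.2] j7 -1.14
 after turn: delta [0.8 1.1 1.3]
```

play_rows --targets '[[[0,0,0],[0,-10,-1],1],[[0,0,0],[0,-9,-2],1],[[0,0,0],[0,-10,0],1],[[0,0,0],[0,-10,0],1],[[0,0,0],[0,-9,2],1],[[0,0,0],[0,-10,2],1],[[0,0,0],[0,-9,2],1],[[0,0,0],[0,-9,4],1],[[0,0,0],[0,-9,4],1],[[0,0,0],[0,-8,5],1]]'

```text
time: 25.13
tool_pos: [0.5394, -0.1767, 0.1899]
orientation: [[0.983, 0.185, -0.001], [0.185, -0.983, 0.001], [-0.0, -0.001, -1.0]]
force: [-2.7, 2.4, 0.1]
finger_gap: 0.011
```

```bash
python3 t.py .5303 -.1302 .1293 10.8
```

```text
t 25.13 pos [ 0.5394 -0.1767  0.1899] yaw 10.66 tilt 0.04 delta tool mm [ -0.3 -47.3  60.7] tz turn -0.14 gap 0.011 F [-2.7  2.4  0.1] j7 -1.29
 after turn: delta [ -0.2 -47.3  60.6]
```

play_rows --targets '[[[0,0,0],[0,-8,5],1],[[0,0,0],[0,-8,6],1],[[0,0,0],[0,-7,7],1],[[0,0,0],[0,-6,7],1],[[0,0,0],[0,-6,8],1],[[0,0,0],[0,-5,8],1],[[0,0,0],[0,-3.5,8],1],[[0,0,0],[0,-2,6],1],[[0,0,0],[0,-1,3],1],[[0,0,0],[0,0,1],1]]'

```text
time: 25.97
tool_pos: [0.5307, -0.1306, 0.1304]
orientation: [[0.983, 0.186, -0.002], [0.186, -0.983, 0.002], [-0.001, -0.002, -1.0]]
force: [-4.8, 6.3, -0.9]
finger_gap: 0.0111
```

```bash
python3 t.py .5303 -.1302 .1293 10.8
```

```text
t 25.97 pos [ 0.5307 -0.1306  0.1304] yaw 10.71 tilt 0.15 delta tool mm [-0.3 -0.4  1.1] tz turn -0.09 gap 0.0111 F [-4.8  6.3 -0.9] j7 -1.4
 after turn: delta [-0.3 -0.4  1.1]
```

play_rows --targets '[[[0,0,0],[0,-0.5,1],1],[[0,0,0],[0,0,1],1],[[0,0,0],[0,0,0],1],[[0,0,0],[0,0,0],1]]'

```text
time: 26.3
tool_pos: [0.5307, -0.1303, 0.1295]
orientation: [[0.983, 0.186, -0.001], [0.186, -0.983, 0.002], [-0.001, -0.002, -1.0]]
force: [-6.1, 5.5, 2.5]
finger_gap: 0.0113
```

```bash
python3 t.py .5303 -.1302 .1293 10.8
```

```text
t 26.3 pos [ 0.5307 -0.1303  0.1295] yaw 10.69 tilt 0.11 delta tool mm [-0.3 -0.2  0.2] tz turn -0.11 gap 0.0113 F [-6.1  5.5  2.5] j7 -1.4
 after turn: delta [-0.3 -0.2  0.2]
```

play_rows --targets '[[[0,0,0],[0,0,0.5],1],[[0,0,0],[0,0,0],-1],[[0,0,0],[0,0,0],-1],[[0,0,0],[0,0,0],-1],[[0,0,0],[0,0,0],-1],[[0,0,0],[0,0,0],-1],[[0,0,0],[0,0,-10],-1],[[0,0,0],[0,0,-20],-1],[[0,0,0],[0,0,-30],-1],[[0,0,0],[0,0,-35],-1]]'

```text
time: 27.13
tool_pos: [0.5302, -0.1317, 0.2242]
orientation: [[0.983, 0.185, -0.003], [0.185, -0.983, 0.001], [-0.002, -0.001, -1.0]]
force: [0.8, -1.9, 0.2]
finger_gap: 0.085
```

play_rows --targets '[[[0,0,0],[-25,0,-15],-1],[[0,0,0],[-25,0,-15],-1],[[0,0,0],[-15,0,0],-1],[[0,0,0],[0,0,0],-1],[[0,0,0],[0,0,0],-1]]'

```text
time: 27.55
tool_pos: [0.4672, -0.1442, 0.2548]
orientation: [[0.983, 0.184, 0.002], [0.184, -0.983, -0.001], [0.001, 0.001, -1.0]]
force: [0.0, 0.6, -0.2]
finger_gap: 0.0856
```

```bash
python3 t.py .5303 -.1302 .1293 10.8
python3 - <<'E'
from h import *
im=get_image('scene');save(im,'s6');W=cloud(im)
s=state();im=get_image('wrist');save(im,'w8');V=cloud(im,s)
for W in (W,V):
    m=(np.hypot(W[...,0]-.531,W[...,1]+.13)<.075)&(W[...,2]>.12)&(W[...,2]<.15)
    P=W[m];print(len(P),cv2.minAreaRect((P[:,:2]*1000).astype(np.float32)),np.percentile(P[:,2],[5,50,95]))
E
```

```text
t 27.55 pos [ 0.4672 -0.1442  0.2548] yaw 10.58 tilt 0.11 delta tool mm [ 64.4  -2.4 125.6] tz turn -0.22 gap 0.0856 F [ 0.   0.6 -0.2] j7 -1.27
 after turn: delta [ 64.6  -2.  125.5]
544 ((529.3156127929688, -130.16046142578125), (119.23489379882812, 12.959823608398438), 10.86685562133789) [0.12390236 0.13697743 0.13919509]
2278 ((531.4354858398438, -129.50405883789062), (114.63422393798828, 11.681548118591309), 10.894004821777344) [0.13666294 0.13807823 0.13927651]
```

View pics/s6.png

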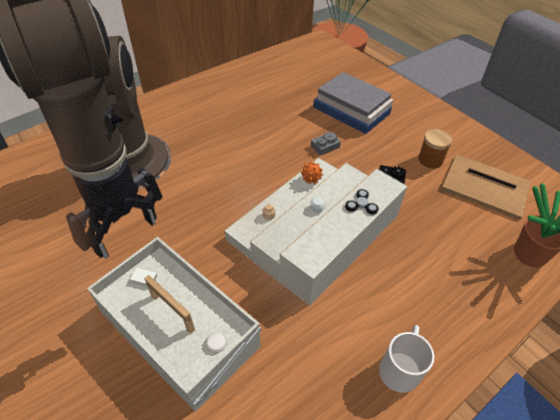

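View pics/w8.png

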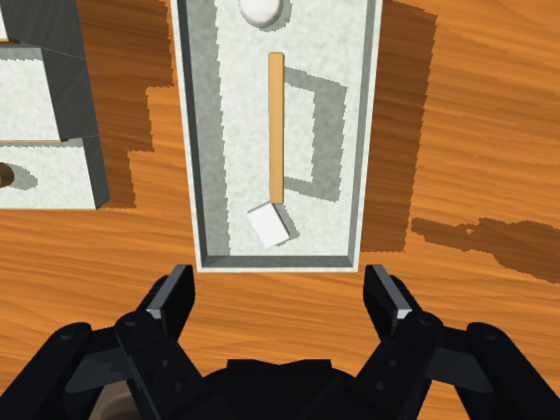

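The tray is back at its starting pose, with the bar at (531,-130) mm and its top at 138 mm, the same as before. The stone and the slider puzzle are still in it. The stand's bystanders haven't moved, and the gripper is clear.

```bash
python3 -c "
from plant import *
print(sign_off())"
```

```text
the job is handed in; nothing more can be done
None
```

The cube and the green gear puzzle are in the tidy box, the tray is back down on it, and the job is handed in at about 27.6 s of the 72 s. The interface gives no verdict, so the following is what my own checks showed.

**What I did:** I gripped the bar and swung the tray along its arc onto the open stop. I put the cube in the small bay and the puzzle flat in the large bay, each lowered to the floor before I let go. Then I swung the tray back, lowered it and moved the gripper clear.

**Last checks:**
- **Tray:** the bar measured (0.531, -0.130) m with its top at 138 mm, within 1 mm of where it started. The stone and the slider puzzle were still inside.
- **Toys:** before closing, the wrist picture showed the cube near the middle of the small bay. It also showed the puzzle flat, gears up, near the middle of the large bay, with its top at about 42 mm (40 mm expected). They can't be seen with the tray shut.
- **Bystanders:** the ball, top, bead and spinner look unmoved in the final scene picture. I did not re-measure them.
- **Forces:** the highest I saw was about 21 N at the wrist, pressing the tray onto its open stop. I read forces only at the end of each move.

**Disagreements:** after fast moves the TCP reading was off by up to about 7 mm until the arm settled. I waited, re-read and corrected before each grasp and placing. The finger gap also read 1 to 2 mm less than the true sizes of the bar, cube and puzzle. No check failed.

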